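# Set the test jig's air regulator to the mark and lock its knob

## Task

Set the air for the test jig: turn the regulator's knob clockwise until the gauge needle comes up to the tab clipped on the gauge's rim, without running well past it, then pull the knob straight up to lock it there and let go. The lock's teeth are hidden and only mesh at certain angles: pull gently, and where it stops short, turn a touch and try again rather than forcing it. Leave the tab, the yellow valve lever and the things lying about where they are.

Things in the scene. Friction and masses are not known exactly. Their poses are not given: they have to be found in the camera images.
- knob_top (a point): Centre of the top face of the regulator's black round knob (40 mm across, ribbed straight sides, 32 mm tall) on its upright axis, about 138 mm above the bench; it rises with the knob. Grip the sides from above, tool straight down, fingertips at most 26 mm below the top face. Turning takes about 0.1 N m; it stays put. It must turn clockwise by 0.85 to 2.9 rad, so in one to three grasps.
- knob_lift (a joint): Pull of the knob out of the bonnet (m): 0 down and free to turn, 0.008 locked on its stop. It slides stiffly (about 4 N) and stays put. At 2 mm two hidden dogs meet a ring of hidden teeth; it rises further only where the dogs face gaps (a 0.08 rad window every 0.63 rad of knob, at unknown angles that differ each time). If it stops at 2 mm, ease it down, turn a touch, pull again.
- knob_turn: The turning knob with its stem and lock dogs; origin on the upright knob axis at the height of the knob's underside when down (106 mm above the bench); it turns but does not rise.
- bonnet: The fixed black bonnet under the knob, 48 mm across, 74 to 105 mm above the bench, with the toothed lock ring (10 teeth) inside; origin on the knob axis at bench height. The dogs may load the ring and its stop with 25 N at most, pulling or twisting: stop a pull at about 8 N.
- air_set: The fixed air set: a 130 x 350 mm base plate with a manifold bar along its y axis, carrying the regulator with the knob (at the origin in plan), a 100 mm gauge lying face up, centre at y = -112 mm, top 89 mm above the bench, and a shut-off valve at y = +85 mm. Origin at bench height on the knob axis, z up.
- needle (a joint): Angle of the long slim black gauge needle (rad), 0 at the empty end of the scale, growing clockwise seen from above to 4.71. It is geared down from the knob: turning the knob clockwise by 1 rad moves it by +0.3 rad. The small scale divisions are 0.236 rad apart.
- needle_tip (a point): Point on the needle 40 mm from the gauge's centre, 84 mm above the bench.
- set_tab (a joint): Angle of the set tab on the gauge's rim (rad), counted like the needle's: needle on the tab's middle when both are equal. At the start the needle is 0.26 to 0.87 rad below it.
- set_point (a point): The point 40 mm from the gauge's centre towards the middle of the set tab, where the needle tip should come; the tab is a 15 mm wide grey plastic clip on the rim just outside it. x points outward from the gauge's centre, y counter-clockwise (to lower pressure).
- screwdriver: Loose screwdriver lying on the robot's side of the air set. Bystander.
- fitting: Loose brass fitting, 18 mm across, 24 mm tall, standing on the far side of the air set. Bystander.
- marker_pen: Loose marker pen, 130 mm long, lying on the far side of the air set. Bystander.
- multimeter: Loose hand-held meter, 170 x 85 x 40 mm, to the left. Bystander.
- solder_reel: Loose reel, 54 mm across, 43 mm tall, to the right. Bystander.
- spanner: Loose steel spanner to the right. Bystander.
- shutoff_end (a point): Outer end of the flat yellow lever (70 mm long) of the shut-off valve on the air set, 60 mm out from its upright pivot; the lever's top is 59 mm above the bench. Leave it alone.

How it is judged:
On the way, in this order (a step that is already met when the one before it is completed fails the run):
1. the needle has been brought up to the set tab with the knob still down (distance between needle_tip and set_point below 0.0065 m and value of joint knob_lift below 0.003 m), for 0.2 s.
2. the knob has been pulled up into its lock with the needle on the tab (distance between needle_tip and set_point below 0.0065 m and value of joint knob_lift above 0.006 m), for 0.2 s.
At the end, for the whole second after the job is handed in: The needle tip points at the set tab (within 6.5 mm of the set point, that is within the tab's width, about 0.16 rad of needle), the knob is locked (pulled up by more than 6 mm of its 8 mm), released and still (all of step 2 and velocity of joint knob_turn between -0.05 and 0.05 rad/s); the robot touches nothing.
It fails at once if the lock is forced: more than 25 N between the knob's dogs and the lock ring in the bonnet (contact force between knob_turn and bonnet above 25 N).
It fails at once if the needle runs well past the set tab (more than 15 mm beyond its middle) (y of needle_tip in the frame of set_point below -0.015 m).
It fails at once if the set tab is shifted by more than 4 mm (distance of set_point from where it was at the start of the episode above 0.004 m).
It fails at once if the shut-off lever is moved by more than 10 mm at its end (distance of shutoff_end from where it was at the start of the episode above 0.01 m).
It fails at once if a loose bystander is moved by more than 20 mm (distance of any of screwdriver, fitting, marker_pen, multimeter, solder_reel, spanner from where it was at the start of the episode above 0.02 m).
It also fails if it takes over 72 s, if anything falls off the work surface, if the arm or the gripper's body presses on something with over 40 N, if the wrist force passes 120 N, or if a joint passes its speed limit or range.

## Robot

A 6-joint arm with a two-finger parallel gripper is mounted at the origin on the work surface. World frame = base frame: x ahead of the robot, y to its left, z up, the work surface at z = 0. Lengths are in m, angles in rad, forces in N, time in s.
With the tool pointing down it reaches from about 0.35 to 0.8 m from the base axis. Payload 7.3 kg.
Tool frame: the origin (TCP) lies at the very end of the fingers, on their centre line; the grasp point (between the pads) lies 19 mm behind it; z points along the fingers, y is the line along which they close (so a half turn about z gives the same grasp; the last joint's range is limited). The gripper opens to 85 mm and grips with 20 to 120 N. Pads are 22 mm wide; open, the fingers measure 114 mm over their backs; the gripper's body (76 mm by 85 mm) begins 54 mm behind the grasp point. The pads swing forward as they close: fully open they stand 13 mm farther back than shut.
Start: joints at [1.028, 0.342, 1.524, -0, 1.275, -0.146], TCP at [0.203, 0.484, 0.231] pointing down, gripper open.
Joint ranges: [-2.53, 2.53], [-0.77, 2.02], [0.04, 2.7], [-1, 4.14], [0.28, 2.66], [-3.11, 3.11]. Speed limits (rad/s): [2.57, 2.57, 3.14, 3.14, 3.14, 3.14].

## Interface

Orientations are given as a unit quaternion [x, y, z, w].
In Python, from rig import bot, optics, finish_job gives the robot as it stands.
- The arm moves only by the shell command python3 -m handwheel 'ROWS' [OPENING] [FORCE]. ROWS is JSON, a list of rows, each an object of numbers: "dx", "dy", "dz": the shift along the tool's x, y, z in mm; "twist": the turn about the tool's z in degrees. In form: [{"dx": .., "dy": .., "dz": .., "twist": ..}, ...]. A call has exactly 10 rows; each row is the pose to reach, as a shift and turn from the pose commanded when the call began, along the tool's axes at that moment; what a row does not reach only later rows make up. A row lasts 1/12 s, in which the tool goes at most 41.7 mm and 7.16 degrees, less where a joint would pass 70% of its speed; a pose out of reach is approached as far as the arm can. A call with a gripper value outside its range is refused whole. OPENING is the opening in per cent of the stroke, from 0 (shut) to 100 (fully open), set as the call begins (- or left out, the last holds). The fingers move at their own pace and stop on an object; FORCE is the grip in N (left out, the last holds). Time passes only in rows, so rows that repeat a pose let the fingers close, or fill a call up. It gives the time, the measured TCP pose, the force, the opening and the grip force at its end, in the units of the state.
- bot.get_state(): the state, without advancing time (a new reading comes with each control period).
- optics.get_image(name): name is "scene" or "top" or "wrist"; returns the picture (420x560x3 uint8, red, green, blue); there is no depth.
- optics.calibration(name): a dict with "fx", "fy", "cx", "cy" (pixels), "rvec" (rotation vector, rad) and "tvec" (3), from world to camera coordinates, as OpenCV has them; the wrist camera has in their place "tool_from_camera" (4x4, takes a point from camera to tool coordinates, whose origin is the TCP and whose axes are the flange's). Camera axes: x right, y down, z forward; pixel columns grow to the right and rows downward; lengths in m; the calibration is good to about 2 mm. The wrist camera is an equidistant fisheye: a pixel r from the principal point sees the ray r / f radians off the axis. A picture is of the moment at which its call begins: read the wrist's pose just before it. calibration takes no time and is no camera call.
- finish_job(): hands the job in; it is judged then, once.
The state is a dict: "time": time; "joints": joint angles; "joint_velocities": joint speeds; "joint_torque": joint torques, N m; "ee_pos": TCP position; "ee_rot": TCP orientation; "wrist_force": force on the tool from outside, world axes, zero at the start; "torque": the same for the moment, N m; "gripper_width": opening from 0.0 (shut) to 1.0 (fully open); "finger_force": force on a finger pad.
Only numpy, scipy, OpenCV 4.12 (cv2) and the standard library are available. Lean on these libraries where they do the work, as an engineer would, in place of code of your own. Each camera call takes 0.05 s, during which the arm holds its last target. There are 200 camera calls.

## Working session

There is one attempt and no reset: what is moved stays moved. The work goes in short steps, Python scripts to look and compute and a shell command to move; the robot and the scene stay as the last step left them, time stands still between calls to the robot, and variables do not carry over. Pictures are saved under pics/ and viewed, at most 10 in all, crops included, and the job is handed in when it is done.

```bash
mkdir -p pics; ls; python3 - <<'E'
from rig import bot, optics
import cv2
s=bot.get_state();print(s)
for n in("top","scene"):
    cv2.imwrite(f"pics/{n}0.png",optics.get_image(n)[:,:,::-1]);print(optics.calibration(n))
print(optics.calibration("wrist"))
E
```

```text
pics
{'time': 0.0, 'joints': array([ 1.02798510e+00,  3.42692273e-01,  1.52501878e+00, -1.78719781e-05,
        1.27539891e+00, -1.45986367e-01]), 'joint_velocities': array([-0.00020757,  0.00216521, -0.00022592, -0.00145167, -0.00204364,
        0.00111539]), 'joint_torque': array([-1.79179169e-03, -4.33657908e+01, -2.46016037e+01, -2.59318649e-04,
        7.89390353e-03, -8.30231124e-05]), 'ee_pos': array([0.20267598, 0.48386467, 0.23064115]), 'ee_rot': array([ 1.97110546e-01,  9.80380976e-01, -7.16989067e-04, -2.48099399e-04]), 'wrist_force': array([ 0.62315685, -0.0783929 ,  0.26644476]), 'torque': array([-0.02145041, -0.01110515, -0.02788244]), 'finger_force': 0.0, 'gripper_width': 1.0009061723746164}
{'fx': 546.5764177806361, 'fy': 546.5764177806361, 'cx': 274.26384008120306, 'cy': 211.45608357276078, 'rvec': array([ 2.1662513 , -2.23204983,  0.09062401]), 'tvec': array([0.02593604, 0.50776659, 1.44652554])}
{'fx': 517.9907821986435, 'fy': 517.9907821986435, 'cx': 284.541229332234, 'cy': 208.38129602893017, 'rvec': array([ 1.27227511,  2.2192355 , -0.99702374]), 'tvec': array([ 0.2384405 , -0.21005991,  1.75889298])}
{'fx': 325.19226210127806, 'fy': 325.19226210127806, 'cx': 279.5846138197424, 'cy': 210.32890675619697, 'tool_from_camera': array([[-4.23394670e-04, -9.50451818e-01, -3.10871617e-01,
         8.06239973e-02],
       [ 9.99999881e-01, -3.27007495e-04, -3.62174433e-04,
        -7.05216267e-04],
       [ 2.42571999e-04, -3.10871733e-01,  9.50451843e-01,
        -1.42451735e-01],
       [ 0.00000000e+00,  0.00000000e+00,  0.00000000e+00,
         1.00000000e+00]])}
```

View pics/top0.png

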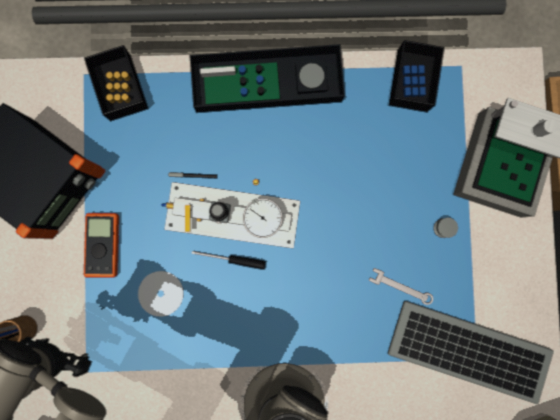

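The top view shows the knob near pixel (219,211), the gauge near (264,217) and the lever near (187,217). I'll cast rays for these and take an enlarged crop of the gauge.

```bash
cat > h.py <<'E'
import numpy as np,cv2
from rig import bot,optics
from scipy.spatial.transform import Rotation as R
def ray(n,u,v,s=None):
    c=optics.calibration(n)
    if n=="wrist":
        p=np.array([u-c["cx"],v-c["cy"]]);r=np.hypot(*p);a=r/c["fx"]
        d=np.r_[p/r*np.sin(a),np.cos(a)];T=c["tool_from_camera"];A=R.from_quat(s["ee_rot"]).as_matrix()
        return s["ee_pos"]+A@T[:3,3],A@T[:3,:3]@d
    M=cv2.Rodrigues(c["rvec"])[0]
    return -M.T@c["tvec"],M.T@np.array([(u-c["cx"])/c["fx"],(v-c["cy"])/c["fy"],1])
def on(n,u,v,z,s=None):
    o,d=ray(n,u,v,s);return o+d*(z-o[2])/d[2]
def tool(p,s): # offset of world p in tool axes, mm
    return 1000*R.from_quat(s["ee_rot"]).as_matrix().T@(p-s["ee_pos"])
E
python3 - <<'E'
from h import *
k=on("top",219,211,.138);g=on("top",264,217,.085);s=bot.get_state()
print(k,g,k-g,tool(k,s)); d=(k-g)[:2];print("axis yaw(y dir)",np.degrees(np.arctan2(d[1],d[0])), "tool y",R.from_quat(s["ee_rot"]).as_matrix()[:,1],"x",R.from_quat(s["ee_rot"]).as_matrix()[:,0])
i=cv2.imread("pics/top0.png")[170:260,150:310];cv2.imwrite("pics/c1.png",cv2.resize(i,None,fx=5,fy=5,interpolation=cv2.INTER_CUBIC))
E
```

```text
[0.50579992 0.14842868 0.138     ] [0.4906426  0.03874546 0.085     ] [0.01515733 0.10968322 0.053     ] [-409.23288527 -192.16824774   92.87603882]
axis yaw(y dir) 82.13202309134195 tool y [ 0.3864509   0.92230899 -0.00134922] x [-9.22309710e-01  3.86451495e-01  2.01569649e-04]
```

View pics/c1.png

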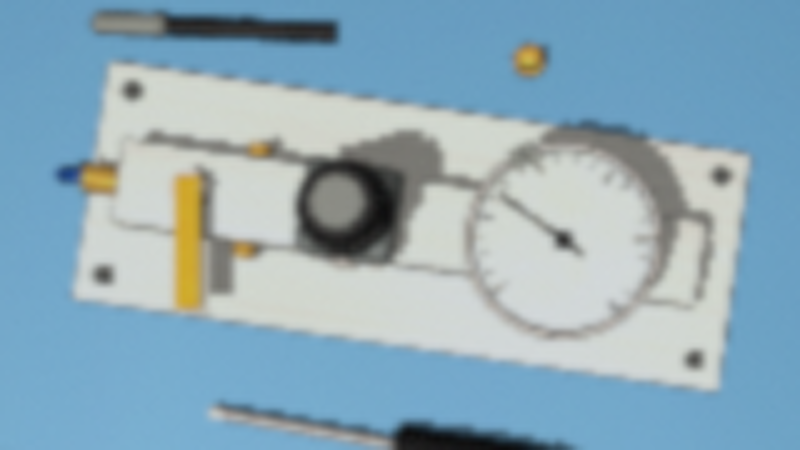

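```bash
python3 -m handwheel '[{"dx":-33,"dy":-15,"dz":0,"twist":-7},{"dx":-66,"dy":-31,"dz":0,"twist":-14},{"dx":-98,"dy":-46,"dz":0,"twist":-21},{"dx":-131,"dy":-62,"dz":0,"twist":-28},{"dx":-164,"dy":-77,"dz":0,"twist":-35},{"dx":-196,"dy":-92,"dz":0,"twist":-42},{"dx":-229,"dy":-108,"dz":0,"twist":-49},{"dx":-262,"dy":-123,"dz":0,"twist":-56},{"dx":-294,"dy":-138,"dz":0,"twist":-63},{"dx":-327,"dy":-154,"dz":0,"twist":-70}]' 100
python3 - <<'E'
from h import *
s=bot.get_state();k=on("top",218,210.8,.138);print(k,tool(k,s),s["joints"])
E
```

```text
time: 0.93
ee_pos: [0.4429, 0.2177, 0.2311]
ee_rot: [-0.351, 0.936, 0.0, -0.0]
wrist_force: [0.9, 0.6, -1.1]
gripper_width: 0.999
finger_force: 0.0
[0.50636155 0.15085766 0.138     ] [ -3.81145086 -92.1387767   93.05484157] [ 3.01349535e-01  2.84927100e-01  1.60746891e+00  1.88580028e-04
  1.24968205e+00 -1.98769751e+00]
```

```bash
python3 -m handwheel '[{"dx":0,"dy":-15,"dz":5,"twist":-6},{"dx":-1,"dy":-30,"dz":10,"twist":-12},{"dx":-2,"dy":-45,"dz":15,"twist":-18},{"dx":-3,"dy":-60,"dz":20,"twist":-24},{"dx":-4,"dy":-75,"dz":25,"twist":-30},{"dx":-4,"dy":-85,"dz":30,"twist":-35},{"dx":-4,"dy":-92,"dz":30,"twist":-35},{"dx":-4,"dy":-92,"dz":30,"twist":-35},{"dx":-4,"dy":-92,"dz":30,"twist":-35},{"dx":-4,"dy":-92,"dz":30,"twist":-35}]'
python3 - <<'E'
from h import *
s=bot.get_state();print(s["ee_pos"],s["ee_rot"],s["joints"])
cv2.imwrite("pics/w1.png",optics.get_image("wrist")[:,:,::-1])
E
```

```text
time: 1.77
ee_pos: [0.5051, 0.1527, 0.2016]
ee_rot: [-0.614, 0.789, 0.0, 0.0]
wrist_force: [0.4, 0.8, 0.5]
gripper_width: 0.998
finger_force: 0.0
[0.50507359 0.15269213 0.20155439] [-6.13908884e-01  7.89376878e-01  1.01801672e-04  1.25435226e-04] [ 1.48096515e-01  3.72542098e-01  1.56440302e+00  3.21857788e-04
  1.20452888e+00 -2.74482103e+00]
```

View pics/w1.png

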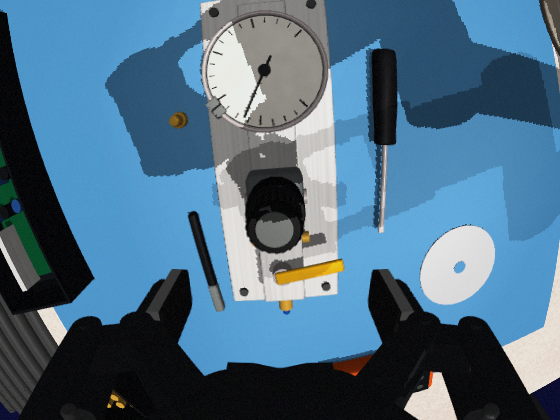

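The wrist view shows the gauge centre at (264,70), the needle tip at (246,121), the tab near (218,109) on the rim and the knob top near (274,233).

```bash
python3 - <<'E'
import cv2
i=cv2.imread("pics/w1.png")
cv2.imwrite("pics/c2.png",cv2.hconcat([cv2.resize(i[5:140,195:335],(560,540),interpolation=cv2.INTER_CUBIC),cv2.resize(i[170:260,235:315],(240,270))[:, :].copy() if 0 else cv2.resize(i[170:260,235:295],(240,540))]))
E
```

```text
(no output)
```

View pics/c2.png

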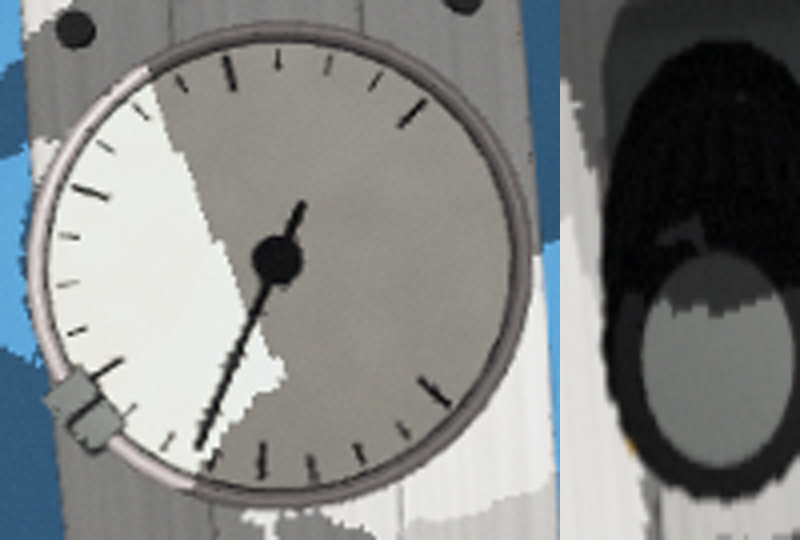

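```bash
python3 - <<'E'
from h import *
s=dict(ee_pos=np.array([0.50507359,0.15269213,0.20155439]),ee_rot=np.array([-6.13908884e-01,7.89376878e-01,1.018e-04,1.254e-04]))
f=lambda u,v,z:on("wrist",195+u/4,5+v/4,z,s)
c=f(277,259,.084);n=f(201,448,.084);t=f(84,408,.089);t2=f(88,405,.087)
an=lambda p:np.arctan2(*(p-c)[:2][::-1])
print(c,np.linalg.norm(n-c),np.linalg.norm(t-c),an(n)-an(t),an(n)-an(t2))
for q in((262,460),(210,463),(168,440),(130,415),(107,368)):print((an(f(*q,.082))-an(t))/.236)
k=on("wrist",274.2,230,.138,s);print(k,tool(k,s),np.hypot(*(k-c)[:2]))
E
```

```text
[0.48846168 0.04258671 0.084     ] 0.040666424962038046 0.04776543117832325 0.5316156423918873 0.5357560324855377
3.538370495601462
2.5103110518069283
1.5496670720661185
0.6239825260480355
-0.4447992412645253
[0.50806286 0.15301348 0.138     ] [-1.02698294 -2.81853743 63.55470598] 0.11215292602331835
```

```bash
python3 -m handwheel '[{"dx":-1,"dy":-3,"dz":12,"twist":0},{"dx":-1,"dy":-3,"dz":26,"twist":0},{"dx":-1,"dy":-3,"dz":40,"twist":0},{"dx":-1,"dy":-3,"dz":54,"twist":0},{"dx":-1,"dy":-3,"dz":68,"twist":0},{"dx":-1,"dy":-3,"dz":80,"twist":0},{"dx":-1,"dy":-3,"dz":87,"twist":0},{"dx":-1,"dy":-3,"dz":87,"twist":0},{"dx":-1,"dy":-3,"dz":87,"twist":0},{"dx":-1,"dy":-3,"dz":87,"twist":0}]'
python3 -m handwheel '[{"dx":0,"dy":0,"dz":0,"twist":0},{"dx":0,"dy":0,"dz":0,"twist":0},{"dx":0,"dy":0,"dz":0,"twist":0},{"dx":0,"dy":0,"dz":0,"twist":0},{"dx":0,"dy":0,"dz":0,"twist":0},{"dx":0,"dy":0,"dz":0,"twist":0},{"dx":0,"dy":0,"dz":0,"twist":0},{"dx":0,"dy":0,"dz":0,"twist":0},{"dx":0,"dy":0,"dz":0,"twist":0},{"dx":0,"dy":0,"dz":0,"twist":0}]' 0 40
```

```text
time: 2.65
ee_pos: [0.509, 0.1528, 0.1152]
ee_rot: [-0.615, 0.789, -0.0, 0.001]
wrist_force: [0.4, -1.3, 0.9]
gripper_width: 0.997
finger_force: 0.0
time: 3.48
ee_pos: [0.5089, 0.1525, 0.1149]
ee_rot: [-0.614, 0.789, -0.0, 0.0]
wrist_force: [-1.5, -1.1, 5.4]
gripper_width: 0.454
finger_force: 40.3
```

```bash
python3 -m handwheel '[{"dx":0,"dy":0,"dz":0,"twist":5},{"dx":0,"dy":0,"dz":0,"twist":10},{"dx":0,"dy":0,"dz":0,"twist":15},{"dx":0,"dy":0,"dz":0,"twist":20},{"dx":0,"dy":0,"dz":0,"twist":25},{"dx":0,"dy":0,"dz":0,"twist":30},{"dx":0,"dy":0,"dz":0,"twist":35},{"dx":0,"dy":0,"dz":0,"twist":40},{"dx":0,"dy":0,"dz":0,"twist":45},{"dx":0,"dy":0,"dz":0,"twist":50}]'
python3 - <<'E'
from h import *
s=bot.get_state();print(s["ee_pos"],s["ee_rot"],s["torque"],s["joints"])
cv2.imwrite("pics/w2.png",optics.get_image("wrist")[:,:,::-1])
E
```

```text
time: 4.32
ee_pos: [0.5085, 0.1528, 0.1148]
ee_rot: [-0.222, 0.975, 0.0, 0.0]
wrist_force: [-1.5, 0.4, 7.2]
gripper_width: 0.45
finger_force: 40.5
[0.50850408 0.15280374 0.1148498 ] [-2.21500984e-01  9.75160084e-01  2.45544749e-04  2.54070206e-04] [0.19353435 0.25164892 0.13542192] [ 1.47207329e-01  4.74795394e-01  1.66860105e+00  6.28774584e-04
  9.97726988e-01 -1.87063667e+00]
```

View pics/w2.png

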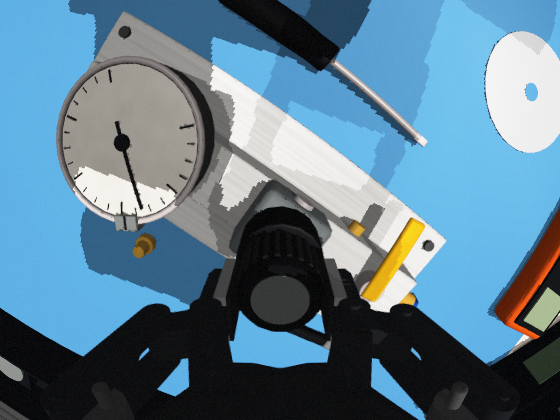

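The needle has moved: the tip is at (142,209), the gauge centre at (122,143) and the tab at (126,222).

```bash
cat >> h.py <<'E'
def gap(c,n,t,s):
    c=on("wrist",*c,.084,s);n=on("wrist",*n,.084,s);t=on("wrist",*t,.088,s)
    an=lambda p:np.arctan2(*(p-c)[:2][::-1]);d=(an(n)-an(t)+np.pi)%(2*np.pi)-np.pi
    print("needle below tab",d,"knob deg",np.degrees(d)/.3,"c",c,np.linalg.norm(n-c),np.linalg.norm(t-c))
E
python3 - <<'E'
from h import *
gap((122,143),(142,209),(126,222),bot.get_state())
E
python3 -m handwheel '[{"dx":0,"dy":0,"dz":0,"twist":4},{"dx":0,"dy":0,"dz":0,"twist":8},{"dx":0,"dy":0,"dz":0,"twist":12},{"dx":0,"dy":0,"dz":0,"twist":16},{"dx":0,"dy":0,"dz":0,"twist":20},{"dx":0,"dy":0,"dz":0,"twist":24},{"dx":0,"dy":0,"dz":0,"twist":28},{"dx":0,"dy":0,"dz":0,"twist":32},{"dx":0,"dy":0,"dz":0,"twist":35},{"dx":0,"dy":0,"dz":0,"twist":35}]'
python3 - <<'E'
from h import *
s=bot.get_state();print(s["ee_pos"],s["wrist_force"],s["torque"])
cv2.imwrite("pics/w3.png",optics.get_image("wrist")[:,:,::-1])
E
```

```text
needle below tab 0.24698615346928898 knob deg 47.17088063986898 c [0.48833526 0.04308058 0.084     ] 0.04090133293220558 0.04703248670439277
time: 5.2
ee_pos: [0.5084, 0.1532, 0.1148]
ee_rot: [0.081, 0.997, 0.001, 0.0]
wrist_force: [-2.6, 2.1, 6.4]
gripper_width: 0.449
finger_force: 40.4
[0.50843939 0.15317037 0.11483191] [-2.56313256  2.07875956  6.4237781 ] [ 0.43287532  0.25576255 -0.06487135]
```

View pics/w3.png

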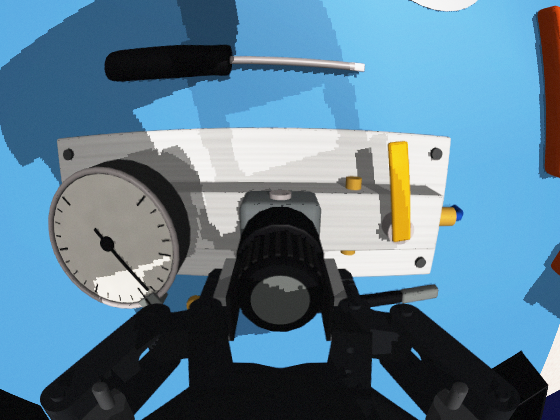

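The needle tip is just short of the tab, around (150,300), and partly hidden by the finger. I'll start with a gentle pull.

```bash
python3 -m handwheel '[{"dx":0,"dy":0,"dz":0,"twist":0},{"dx":0,"dy":0,"dz":0,"twist":0},{"dx":0,"dy":0,"dz":-0.3,"twist":0},{"dx":0,"dy":0,"dz":-0.6,"twist":0},{"dx":0,"dy":0,"dz":-0.9,"twist":0},{"dx":0,"dy":0,"dz":-1.2,"twist":0},{"dx":0,"dy":0,"dz":-1.5,"twist":0},{"dx":0,"dy":0,"dz":-1.5,"twist":0},{"dx":0,"dy":0,"dz":-1.5,"twist":0},{"dx":0,"dy":0,"dz":-1.5,"twist":0}]'
python3 -m handwheel '[{"dx":0,"dy":0,"dz":-0.2,"twist":0},{"dx":0,"dy":0,"dz":-0.4,"twist":0},{"dx":0,"dy":0,"dz":-0.6,"twist":0},{"dx":0,"dy":0,"dz":-0.8,"twist":0},{"dx":0,"dy":0,"dz":-1.0,"twist":0},{"dx":0,"dy":0,"dz":-1.2,"twist":0},{"dx":0,"dy":0,"dz":-1.2,"twist":0},{"dx":0,"dy":0,"dz":-1.2,"twist":0},{"dx":0,"dy":0,"dz":-1.2,"twist":0},{"dx":0,"dy":0,"dz":-1.2,"twist":0}]'
```

```text
time: 6.08
ee_pos: [0.5084, 0.1531, 0.1151]
ee_rot: [0.08, 0.997, 0.001, -0.0]
wrist_force: [1.6, 5.8, -3.4]
gripper_width: 0.45
finger_force: 40.6
time: 6.92
ee_pos: [0.5084, 0.1531, 0.1163]
ee_rot: [0.08, 0.997, 0.001, -0.0]
wrist_force: [0.6, 5.9, -3.8]
gripper_width: 0.454
finger_force: 40.6
```

```bash
python3 -m handwheel '[{"dx":0,"dy":0,"dz":-0.2,"twist":0},{"dx":0,"dy":0,"dz":-0.4,"twist":0},{"dx":0,"dy":0,"dz":-0.6,"twist":0},{"dx":0,"dy":0,"dz":-0.8,"twist":0},{"dx":0,"dy":0,"dz":-1.0,"twist":0},{"dx":0,"dy":0,"dz":-1.2,"twist":0},{"dx":0,"dy":0,"dz":-1.2,"twist":0},{"dx":0,"dy":0,"dz":-1.2,"twist":0},{"dx":0,"dy":0,"dz":-1.2,"twist":0},{"dx":0,"dy":0,"dz":-1.2,"twist":0}]'
```

```text
time: 7.75
ee_pos: [0.5083, 0.1531, 0.1171]
ee_rot: [0.08, 0.997, 0.001, -0.001]
wrist_force: [2.0, 5.5, -6.5]
gripper_width: 0.445
finger_force: 41.1
```

```bash
python3 -m handwheel '[{"dx":0,"dy":0,"dz":0.8,"twist":0},{"dx":0,"dy":0,"dz":1.2,"twist":0},{"dx":0,"dy":0,"dz":1.2,"twist":2},{"dx":0,"dy":0,"dz":1.2,"twist":4},{"dx":0,"dy":0,"dz":1.2,"twist":4},{"dx":0,"dy":0,"dz":0.8,"twist":4},{"dx":0,"dy":0,"dz":0.4,"twist":4},{"dx":0,"dy":0,"dz":0,"twist":4},{"dx":0,"dy":0,"dz":-0.2,"twist":4},{"dx":0,"dy":0,"dz":-0.2,"twist":4}]'
```

```text
time: 8.58
ee_pos: [0.5083, 0.1531, 0.1172]
ee_rot: [0.115, 0.993, 0.0, -0.001]
wrist_force: [1.5, 6.0, -7.9]
gripper_width: 0.451
finger_force: 41.2
```

Blocked. Next try, 4° on.

```bash
python3 -m handwheel '[{"dx":0,"dy":0,"dz":0.8,"twist":0},{"dx":0,"dy":0,"dz":1.4,"twist":0},{"dx":0,"dy":0,"dz":1.4,"twist":2},{"dx":0,"dy":0,"dz":1.4,"twist":4},{"dx":0,"dy":0,"dz":1.4,"twist":4},{"dx":0,"dy":0,"dz":0.9,"twist":4},{"dx":0,"dy":0,"dz":0.5,"twist":4},{"dx":0,"dy":0,"dz":0.2,"twist":4},{"dx":0,"dy":0,"dz":0,"twist":4},{"dx":0,"dy":0,"dz":0,"twist":4}]'
```

```text
time: 9.42
ee_pos: [0.5083, 0.1532, 0.1172]
ee_rot: [0.149, 0.989, 0.001, -0.001]
wrist_force: [2.2, 5.8, -8.1]
gripper_width: 0.449
finger_force: 41.2
```

```bash
python3 -m handwheel '[{"dx":0,"dy":0,"dz":0.8,"twist":0},{"dx":0,"dy":0,"dz":1.4,"twist":0},{"dx":0,"dy":0,"dz":1.4,"twist":2},{"dx":0,"dy":0,"dz":1.4,"twist":4},{"dx":0,"dy":0,"dz":1.4,"twist":4},{"dx":0,"dy":0,"dz":0.9,"twist":4},{"dx":0,"dy":0,"dz":0.5,"twist":4},{"dx":0,"dy":0,"dz":0.2,"twist":4},{"dx":0,"dy":0,"dz":0,"twist":4},{"dx":0,"dy":0,"dz":0,"twist":4}]'
```

```text
time: 10.25
ee_pos: [0.5084, 0.1532, 0.1174]
ee_rot: [0.184, 0.983, 0.001, -0.001]
wrist_force: [2.0, 6.7, -6.7]
gripper_width: 0.447
finger_force: 41.4
```

```bash
python3 -m handwheel '[{"dx":0,"dy":0,"dz":-0.1,"twist":0},{"dx":0,"dy":0,"dz":-0.2,"twist":0},{"dx":0,"dy":0,"dz":-0.2,"twist":0},{"dx":0,"dy":0,"dz":-0.2,"twist":0},{"dx":0,"dy":0,"dz":-0.2,"twist":0},{"dx":0,"dy":0,"dz":-0.2,"twist":0},{"dx":0,"dy":0,"dz":-0.2,"twist":0},{"dx":0,"dy":0,"dz":-0.2,"twist":0},{"dx":0,"dy":0,"dz":-0.2,"twist":0},{"dx":0,"dy":0,"dz":-0.2,"twist":0}]'
```

```text
time: 11.08
ee_pos: [0.5084, 0.1532, 0.1174]
ee_rot: [0.184, 0.983, 0.001, -0.001]
wrist_force: [3.0, 7.1, -7.3]
gripper_width: 0.449
finger_force: 41.3
```

```bash
python3 -m handwheel '[{"dx":0,"dy":0,"dz":0.8,"twist":0},{"dx":0,"dy":0,"dz":1.5,"twist":0},{"dx":0,"dy":0,"dz":1.5,"twist":2},{"dx":0,"dy":0,"dz":1.5,"twist":4},{"dx":0,"dy":0,"dz":1.5,"twist":4},{"dx":0,"dy":0,"dz":0.9,"twist":4},{"dx":0,"dy":0,"dz":0.5,"twist":4},{"dx":0,"dy":0,"dz":0.2,"twist":4},{"dx":0,"dy":0,"dz":0,"twist":4},{"dx":0,"dy":0,"dz":0,"twist":4}]'
```

```text
time: 11.92
ee_pos: [0.5085, 0.1533, 0.1179]
ee_rot: [0.218, 0.976, 0.001, -0.0]
wrist_force: [0.3, 6.7, -3.5]
gripper_width: 0.452
finger_force: 41.6
```

The force dropped and the knob rose further, so this looks like a gap.

```bash
python3 -m handwheel '[{"dx":0,"dy":0,"dz":-0.2,"twist":0},{"dx":0,"dy":0,"dz":-0.4,"twist":0},{"dx":0,"dy":0,"dz":-0.6,"twist":0},{"dx":0,"dy":0,"dz":-0.8,"twist":0},{"dx":0,"dy":0,"dz":-1.0,"twist":0},{"dx":0,"dy":0,"dz":-1.2,"twist":0},{"dx":0,"dy":0,"dz":-1.2,"twist":0},{"dx":0,"dy":0,"dz":-1.2,"twist":0},{"dx":0,"dy":0,"dz":-1.2,"twist":0},{"dx":0,"dy":0,"dz":-1.2,"twist":0}]'
```

```text
time: 12.75
ee_pos: [0.5084, 0.1533, 0.1191]
ee_rot: [0.218, 0.976, 0.001, -0.0]
wrist_force: [2.3, 5.4, -5.1]
gripper_width: 0.452
finger_force: 41.6
```

```bash
python3 -m handwheel '[{"dx":0,"dy":0,"dz":-0.4,"twist":0},{"dx":0,"dy":0,"dz":-0.8,"twist":0},{"dx":0,"dy":0,"dz":-1.2,"twist":0},{"dx":0,"dy":0,"dz":-1.6,"twist":0},{"dx":0,"dy":0,"dz":-2.0,"twist":0},{"dx":0,"dy":0,"dz":-2.4,"twist":0},{"dx":0,"dy":0,"dz":-2.8,"twist":0},{"dx":0,"dy":0,"dz":-3.0,"twist":0},{"dx":0,"dy":0,"dz":-3.0,"twist":0},{"dx":0,"dy":0,"dz":-3.0,"twist":0}]'
python3 -m handwheel '[{"dx":0,"dy":0,"dz":-0.2,"twist":0},{"dx":0,"dy":0,"dz":-0.4,"twist":0},{"dx":0,"dy":0,"dz":-0.6,"twist":0},{"dx":0,"dy":0,"dz":-0.8,"twist":0},{"dx":0,"dy":0,"dz":-1.0,"twist":0},{"dx":0,"dy":0,"dz":-1.0,"twist":0},{"dx":0,"dy":0,"dz":-1.0,"twist":0},{"dx":0,"dy":0,"dz":-1.0,"twist":0},{"dx":0,"dy":0,"dz":-1.0,"twist":0},{"dx":0,"dy":0,"dz":-1.0,"twist":0}]'
```

```text
time: 13.58
ee_pos: [0.5084, 0.1533, 0.1221]
ee_rot: [0.218, 0.976, 0.001, -0.0]
wrist_force: [0.5, 6.3, -4.1]
gripper_width: 0.451
finger_force: 41.6
time: 14.42
ee_pos: [0.5084, 0.1532, 0.123]
ee_rot: [0.218, 0.976, 0.001, -0.0]
wrist_force: [0.8, 7.0, -4.8]
gripper_width: 0.454
finger_force: 41.6
```

```bash
python3 -m handwheel '[{"dx":0,"dy":0,"dz":-0.2,"twist":0},{"dx":0,"dy":0,"dz":-0.4,"twist":0},{"dx":0,"dy":0,"dz":-0.6,"twist":0},{"dx":0,"dy":0,"dz":-0.6,"twist":0},{"dx":0,"dy":0,"dz":-0.6,"twist":0},{"dx":0,"dy":0,"dz":-0.6,"twist":0},{"dx":0,"dy":0,"dz":-0.6,"twist":0},{"dx":0,"dy":0,"dz":-0.6,"twist":0},{"dx":0,"dy":0,"dz":-0.6,"twist":0},{"dx":0,"dy":0,"dz":-0.6,"twist":0}]'
```

```text
time: 15.25
ee_pos: [0.5084, 0.1533, 0.1232]
ee_rot: [0.218, 0.976, 0.001, -0.001]
wrist_force: [2.2, 5.3, -8.3]
gripper_width: 0.449
finger_force: 41.3
```

It is on the stop. Now unload, release, retreat and look.

```bash
python3 -m handwheel '[{"dx":0,"dy":0,"dz":0.6,"twist":0},{"dx":0,"dy":0,"dz":1.2,"twist":0},{"dx":0,"dy":0,"dz":1.2,"twist":0},{"dx":0,"dy":0,"dz":1.2,"twist":0},{"dx":0,"dy":0,"dz":1.2,"twist":0},{"dx":0,"dy":0,"dz":1.2,"twist":0},{"dx":0,"dy":0,"dz":1.2,"twist":0},{"dx":0,"dy":0,"dz":1.2,"twist":0},{"dx":0,"dy":0,"dz":1.2,"twist":0},{"dx":0,"dy":0,"dz":1.2,"twist":0}]'
python3 -m handwheel '[{"dx":0,"dy":0,"dz":0,"twist":0},{"dx":0,"dy":0,"dz":0,"twist":0},{"dx":0,"dy":0,"dz":0,"twist":0},{"dx":0,"dy":0,"dz":0,"twist":0},{"dx":0,"dy":0,"dz":0,"twist":0},{"dx":0,"dy":0,"dz":0,"twist":0},{"dx":0,"dy":0,"dz":0,"twist":0},{"dx":0,"dy":0,"dz":0,"twist":0},{"dx":0,"dy":0,"dz":0,"twist":0},{"dx":0,"dy":0,"dz":0,"twist":0}]' 90
python3 -m handwheel '[{"dx":0,"dy":0,"dz":-8,"twist":-7},{"dx":0,"dy":0,"dz":-20,"twist":-14},{"dx":0,"dy":0,"dz":-35,"twist":-21},{"dx":0,"dy":0,"dz":-50,"twist":-28},{"dx":0,"dy":0,"dz":-65,"twist":-35},{"dx":0,"dy":0,"dz":-80,"twist":-42},{"dx":0,"dy":0,"dz":-90,"twist":-49},{"dx":0,"dy":0,"dz":-90,"twist":-56},{"dx":0,"dy":0,"dz":-90,"twist":-60},{"dx":0,"dy":0,"dz":-90,"twist":-60}]'
python3 - <<'E'
from h import *
s=bot.get_state();print(s["ee_pos"],s["ee_rot"])
cv2.imwrite("pics/w4.png",optics.get_image("wrist")[:,:,::-1])
E
```

```text
time: 16.08
ee_pos: [0.5085, 0.1533, 0.1229]
ee_rot: [0.218, 0.976, 0.001, -0.0]
wrist_force: [-0.4, 6.2, -0.7]
gripper_width: 0.454
finger_force: 42.1
time: 16.92
ee_pos: [0.5085, 0.1525, 0.1232]
ee_rot: [0.218, 0.976, 0.0, 0.0]
wrist_force: [0.1, 0.0, -0.5]
gripper_width: 0.9
finger_force: 0.0
time: 17.75
ee_pos: [0.5085, 0.1525, 0.2134]
ee_rot: [-0.3, 0.954, -0.0, 0.0]
wrist_force: [0.5, 0.5, -0.9]
gripper_width: 0.899
finger_force: 0.0
[0.50852218 0.15250078 0.21344658] [-3.00491631e-01  9.53784422e-01 -3.05741271e-05  2.35059955e-04]
```

View pics/w4.png

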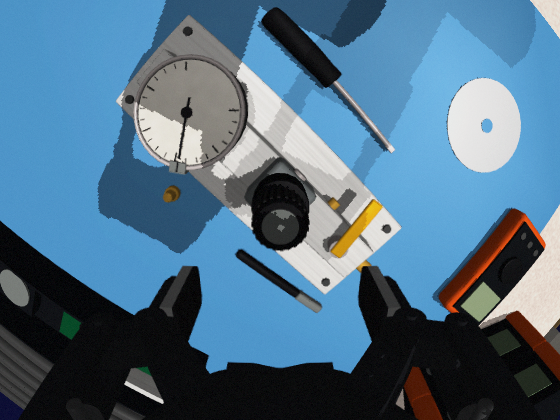

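The picture shows the needle, centre (187,112) and tip (180,161), pointing at the tab at (177,167). The knob is free and standing raised, and the loose items have not moved.

```bash
python3 - <<'E'
from h import *
from rig import finish_job
gap((187,112),(180,161),(177,167),bot.get_state())
print(finish_job())
E
```

```text
needle below tab 0.019197715811100746 knob deg 3.666493640892143 c [0.48754887 0.04323732 0.084     ] 0.043053943910248464 0.048026952874020236
the job is handed in; nothing more can be done
None
```

I turned the knob until the needle sat on the tab (about 0.02 rad short of its middle), pulled it up onto the lock's stop, let go and backed the arm away; the job is handed in, and no verdict came back.

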